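# Sweep stray components into the catch tray

### The arm

A 6-joint arm with a two-finger parallel gripper is mounted at the origin on the work surface. World frame = base frame: x ahead of the robot, y to its left, z up, the work surface at z = 0. Lengths are in m, angles in degrees, forces in N, time in s.
With the tool pointing down it reaches from about 0.275 to 0.775 m from the base axis. Payload 14.6 kg.
Tool frame: the origin (TCP) lies on the centre line of the jaws, within the pads' length; the fingertips stand 11 mm ahead of it and the grasp point (between the pads) lies 8 mm behind it; y points along the fingers, z is the direction in which the jaws open and shut, and the axes are right-handed (so a half turn about y gives the same grasp; the last joint's range is limited). The gripper opens to 85 mm and grips with 20 to 120 N. Pads are 22 mm wide; open, the fingers measure 114 mm over their backs; the gripper's body (76 mm by 85 mm) begins 54 mm behind the grasp point. The pads swing forward as they close: fully open they stand 13 mm farther back than shut.
Start: joints at [-73.184, 15.075, -2.767, 72.158, 0, 81.102], TCP at [0.228, -0.473, 0.214] pointing down, gripper open.
Joint ranges: [-151.79, 151.79], [-50.71, 97.33], [-67.44, 78.34], [-121.81, 120.89], [-77.56, 73.72], [-180, 180]. Speed limits (degrees/s): [108.29, 108.29, 147.25, 159.86, 180, 180].

### API

Orientations are given as [roll, pitch, yaw] about the fixed x, y, z axes, in that order (R = Rz(yaw) Ry(pitch) Rx(roll)).
In Python, from rig import env, read_camera, workorder, look_for, trace gives the robot as it stands.
- The arm moves only by the shell command python3 -m handwheel 'ROWS' [OPENING] [FORCE]. ROWS is JSON, a list that holds one entry, the list of rows, each a list of 4 numbers: the shift along the tool's x, y, z in cm, then the turn about the tool's y in rad. A call has 1 to 5 rows; each row is the pose to reach, as a shift and turn from the pose commanded when the call began, along the tool's axes at that moment; what a row does not reach only later rows make up. A row lasts 1/12 s, in which the tool goes at most 41.7 mm and 7.16 degrees, less where a joint would pass 70% of its speed; a pose out of reach is approached as far as the arm can. A call with a gripper value outside its range is refused whole. OPENING is the closure in counts, from 0 (fully open) to 255 (shut), set as the call begins (- or left out, the last holds). The fingers move at their own pace and stop on an object; FORCE is the grip in N (left out, the last holds). Time passes only in rows, so rows that repeat a pose let the fingers close. It gives the time, the measured TCP pose, the force and the opening at its end, in the units of the state.
- env.get_obs(): the state, without advancing time (a new reading comes with each control period).
- read_camera(name): name is "side" or "top" or "wrist"; returns a dict with "pixels" (400x640x3 uint8, blue, green, red), "camera_matrix" (3x3 intrinsics, pixels), "extrinsics" (4x4, takes a point from world to camera coordinates); the wrist camera has in their place "tool_from_camera" (4x4, takes a point from camera to tool coordinates, whose origin is the TCP and whose axes are the tool frame's). Camera axes: x right, y down, z forward; pixel columns grow to the right and rows downward; lengths in m; the calibration is good to about 2 mm. A picture is of the moment at which its call begins: read the wrist's pose just before it. There is no depth.
- workorder.close_job(): hands the job in, once; it reports no verdict.
Trained networks look in a picture, given as the dict that the camera call returned (one of the last four; its "shot" number tells which), for a name from the list of things; names that differ only in an ending like _2 or _b are one class to them, and where a whole thing is asked for, a point or a joint stands for the part that bears it (a point fixed in the world has none). Each returns a list of dicts, best first, with "score" (0 to 1); they miss things now and then, are a little off and sometimes report something else, mostly with a low value. They report only what shows in the picture. A call takes as long as a camera call.
- look_for(target, picture): "centre" ([x, y, z] in m, in world coordinates, good to about 4 mm: the middle of the surface that is visible of it).
- trace(target, picture): "pixels" (400x640 bool, what is visible of it).
The state is a dict: "clock": time; "joint_positions": joint angles; "qd": joint speeds; "effort": joint torques, N m; "eef_pos": TCP position; "orientation": TCP orientation; "force": force on the tool from outside, world axes, zero at the start; "ft_torque": the same for the moment, N m; "gripper_width": finger opening in m.
Only numpy, scipy, OpenCV 4.12 (cv2) and the standard library are available. Lean on these libraries where they do the work, as an engineer would, in place of code of your own. Each camera call takes 0.05 s, during which the arm holds its last target.

### The job

Tidy the electronics bench: with the fingertips, gently sweep the black heat sink, the blue relay and the green terminal block along the bench through the open side of the red catch tray, until all three lie wholly inside it, flat on their undersides. Only push them along the bench: do not pick up, tip over or flick them, and leave the tin, the bottle and the meter where they stand.

Things in the scene. Friction and masses are not known exactly. Their poses are not given: they have to be found in the camera images.
- tray: Red steel catch tray fixed to the bench, open on one long side (the mouth). Inside 180 mm wide and 120 mm deep; three walls 22 mm high and 4 mm thick; its grey floor is level with the bench, without a sill. It stands on the robot's left with the mouth turned roughly to the robot's right. Origin on the bench at the middle of the mouth; its x axis points straight into the tray (back wall at x = 120 mm), its y axis along the mouth (side walls at y = -90 and +90 mm), z up.
- heatsink: Black finned heat sink, loose, 40 x 34 x 20 mm high (x, y, z), about 45 g. Origin at the centre of its underside, z up; lies flat on the bench at any yaw. 
- relay: Blue box relay with a white top panel, loose, 36 x 28 x 20 mm high (x, y, z), about 35 g. Origin at the centre of its underside, z up; lies flat on the bench at any yaw. 
- terminal: Green terminal block with four screws on top, loose, 44 x 24 x 18 mm high (x, y, z), about 35 g. Origin at the centre of its underside, z up; lies flat on the bench at any yaw. 
- tin: Brass tin with a yellow lid, 56 mm across, 24 mm high, loose; to the right of the parts. Leave it alone. Origin at the centre of its underside.
- bottle: White bottle with a red cap, 48 mm across, 85 mm high, loose; beyond the parts on the right. Leave it alone. Origin at the centre of its underside.
- meter: Yellow and black hand multimeter lying face up, 75 x 140 x 40 mm high (x, y, z), loose; beyond the parts. Leave it alone. Origin at the centre of its underside.

How it is judged:
By the outcome, as a careful person would: the job done as asked, in the order asked, and still so for the second after the job is handed in, with the robot touching nothing.
It also fails if it takes over 67 s, if anything falls off the work surface, if the arm or the gripper's body presses on something with over 40 N, if the wrist force passes 120 N, or if a joint passes its speed limit or range.

## Working session

There is one attempt and no reset: what is moved stays moved. The work goes in short steps, Python scripts to look and compute and a shell command to move; the robot and the scene stay as the last step left them, time stands still between calls to the robot, and variables do not carry over. Pictures are saved under pics/ and viewed, and the job is handed in when it is done.

```bash
ls; mkdir -p pics; python3 - <<'E'
from rig import env, read_camera, look_for, trace
import cv2,numpy as np
o=env.get_obs();print({k:np.round(v,3).tolist() for k,v in o.items()})
for n in ["top","side"]:
    p=read_camera(n);cv2.imwrite(f"pics/{n}0.png",p["pixels"])
    print(n,p["camera_matrix"],p["extrinsics"])
    for t in ["tray","heatsink","relay","terminal","tin","bottle","meter"]:
        r=look_for(t,p);print(t,[(np.round(x["centre"],3).tolist(),round(x["score"],2)) for x in r[:2]])
print(env.get_obs()["clock"])
E
```

```text
pics
{'clock': 0.0, 'joint_positions': [-73.184, 15.1, -2.805, 72.16, 0.001, 81.103], 'qd': [-0.086, -0.016, -0.109, 0.088, -0.033, -0.075], 'effort': [0.003, -63.763, 38.457, 0.014, 0.0, -0.0], 'eef_pos': [0.228, -0.473, 0.214], 'orientation': [-90.064, 0.011, -154.287], 'force': [-0.943, -0.313, -0.648], 'ft_torque': [0.008, -0.03, -0.027], 'gripper_width': 0.086}
top [[482.22961093   0.         315.48099112]
 [  0.         482.22961093 199.43073783]
 [  0.           0.           1.        ]] [[ 0.00702606 -0.99996449 -0.00465238 -0.06427015]
 [-0.98487191 -0.00611431 -0.17317602  0.57989992]
 [ 0.17314142  0.00579874 -0.9848799   1.02377092]
 [ 0.          0.          0.          1.        ]]
tray [([0.483, 0.227, 0.004], 0.79)]
heatsink [([0.541, -0.012, 0.017], 0.68)]
relay [([0.464, -0.075, 0.018], 0.6)]
terminal [([0.615, -0.101, 0.015], 0.65)]
tin [([0.511, -0.278, 0.023], 0.86)]
bottle [([0.627, -0.313, 0.056], 0.87)]
meter [([0.702, -0.143, 0.034], 0.82)]
side [[450.96812007   0.         318.18502173]
 [  0.         450.96812007 199.7276932 ]
 [  0.           0.           1.        ]] [[ 0.99934555 -0.03615445 -0.00115006 -0.5645443 ]
 [-0.02859689 -0.77017836 -0.63718719  0.00734449]
 [ 0.0221514   0.63680307 -0.77070822  1.00730269]
 [ 0.          0.          0.          1.        ]]
tray [([0.488, 0.226, 0.002], 0.79)]
heatsink [([0.542, -0.02, 0.006], 0.58)]
relay [([0.47, -0.083, 0.025], 0.81)]
terminal [([0.614, -0.102, 0.015], 0.69)]
tin [([0.52, -0.288, 0.026], 0.61), ([0.486, 0.227, 0.002], 0.19)]
bottle [([0.641, -0.332, 0.056], 0.82)]
meter [([0.704, -0.155, 0.034], 0.98)]
0.8
```

View top.

View pics/top0.png

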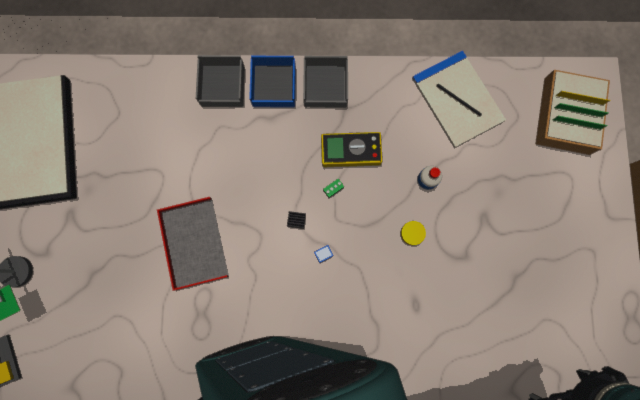

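View pics/side0.png

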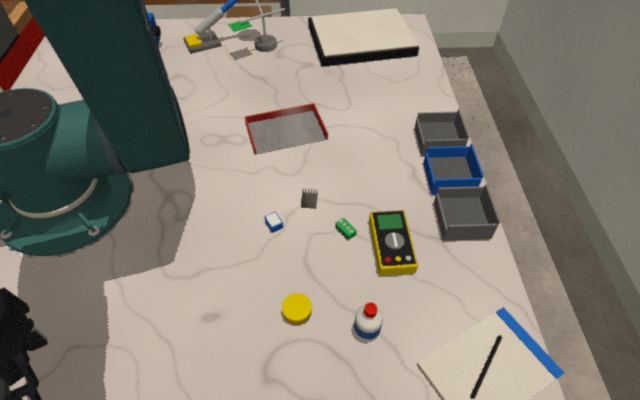

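The top view shows the tray with red walls around (195,243), with its mouth on the right edge from about (211,200) to (227,277). The heat sink is at (297,220), the relay at (323,253), the terminal at (333,188) close to the meter (351,149), the tin at (413,233) and the bottle at (429,178). Next I'll work out exact poses.

```bash
cat > h.py <<'E'
from rig import env, read_camera, look_for, trace
import cv2,numpy as np
H=dict(heatsink=.02,relay=.02,terminal=.018,tray=.0,meter=.04,tin=.024)
def back(p,uv,z):
    K=p["camera_matrix"];E=p["extrinsics"];R=E[:3,:3];t=E[:3,3]
    uv=np.atleast_2d(uv).astype(float)
    d=(np.linalg.inv(K)@np.c_[uv,np.ones(len(uv))].T).T@R
    c=-R.T@t
    return (c+d*((z-c[2])/d[:,2])[:,None])[:,:2]
def proj(p,X):
    E=p["extrinsics"];q=(E[:3,:3]@np.atleast_2d(X).T).T+E[:3,3]
    q=(p["camera_matrix"]@q.T).T
    return q[:,:2]/q[:,2:]
def rect(p,name):
    r=trace(name,p)
    if not r: return None
    m=r[0]["pixels"].astype(np.uint8)
    c,_=cv2.findContours(m,cv2.RETR_EXTERNAL,cv2.CHAIN_APPROX_NONE)
    c=max(c,key=cv2.contourArea)[:,0]
    w=back(p,c,H[name]*.6)
    (a,b),(s1,s2),ang=cv2.minAreaRect((w*1000).astype(np.float32))
    return r[0]["score"],np.round([a,b]),np.round([s1,s2]),round(ang,1),cv2.boxPoints(((a,b),(s1,s2),ang)).round()
def axes():
    from scipy.spatial.transform import Rotation as R
    o=env.get_obs();return o,R.from_euler('xyz',o["orientation"],degrees=True).as_matrix()
E
python3 - <<'E'
from h import *
o,R=axes();print(R.round(3))
for n in ["top","side"]:
    p=read_camera(n)
    for t in ["tray","heatsink","relay","terminal","meter"]:
        r=rect(p,t);print(n,t,r[:4],r[4].tolist())
    if n=="top":
        im=p["pixels"]
        cv2.imwrite("pics/c1.png",cv2.resize(im[120:310,140:400],None,fx=3,fy=3,interpolation=cv2.INTER_CUBIC))
E
```

```text
[[-0.901 -0.     0.434]
 [-0.434 -0.    -0.901]
 [ 0.    -1.     0.   ]]
top tray (0.58, array([487., 224.]), array([194., 131.]), 14.7) [[376.0, 262.0], [410.0, 136.0], [597.0, 185.0], [564.0, 312.0]]
top heatsink (0.67, array([540., -16.]), array([40., 36.]), 82.6) [[520.0, -33.0], [555.0, -38.0], [560.0, 1.0], [525.0, 6.0]]
top relay (0.46, array([463., -79.]), array([28., 37.]), 28.8) [[442.0, -70.0], [459.0, -102.0], [484.0, -88.0], [466.0, -56.0]]
top terminal (0.76, array([ 615., -101.]), array([27., 46.]), 36.6) [[591.0, -90.0], [618.0, -127.0], [639.0, -111.0], [612.0, -75.0]]
top meter (0.73, array([ 705., -143.]), array([ 84., 143.]), 1.6) [[661.0, -73.0], [665.0, -216.0], [749.0, -214.0], [745.0, -71.0]]
side tray (0.77, array([490., 237.]), array([195., 150.]), 15.4) [[376.0, 283.0], [416.0, 138.0], [604.0, 190.0], [564.0, 335.0]]
side heatsink (0.82, array([544., -15.]), array([52., 35.]), 87.9) [[525.0, -40.0], [561.0, -42.0], [563.0, 10.0], [527.0, 11.0]]
side relay (0.63, array([467., -78.]), array([33., 51.]), 29.8) [[441.0, -64.0], [466.0, -108.0], [494.0, -92.0], [469.0, -48.0]]
side terminal (0.67, array([620., -99.]), array([30., 54.]), 35.1) [[592.0, -86.0], [623.0, -130.0], [648.0, -113.0], [616.0, -69.0]]
side meter (0.8, array([ 710., -143.]), array([ 81., 158.]), 2.2) [[667.0, -65.0], [673.0, -223.0], [754.0, -220.0], [748.0, -62.0]]
```

View pics/c1.png

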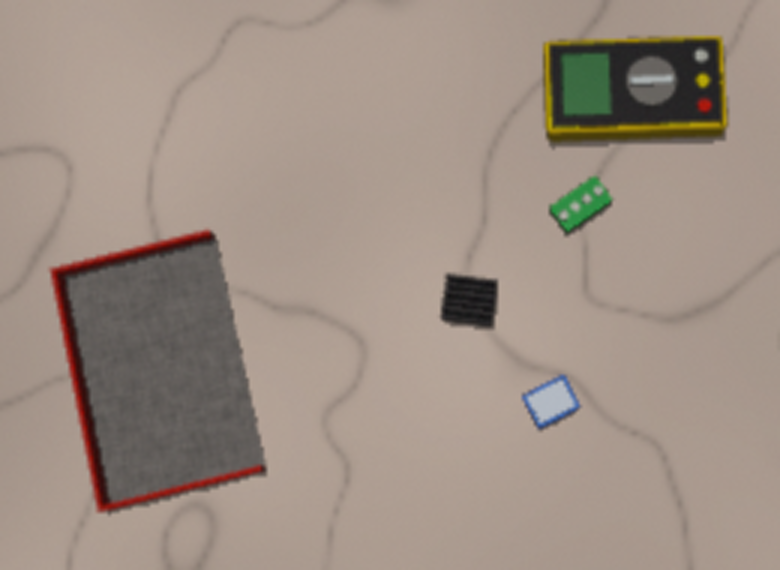

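```bash
cat >> h.py <<'E'
def go(x,y,z,h):
    "row (cm, rad) from current pose to TCP target in mm with push heading h (push = -tool x)"
    o,R=axes()
    d=R.T@(np.array([x,y,z])/1000-o["eef_pos"])*100
    cur=np.degrees(np.arctan2(-R[1,0],-R[0,0]))
    t=-np.radians((h-cur+180)%360-180)
    print("clk %.2f pos %s head %.1f F %s w %.3f j %s"%(o["clock"],np.round(np.array(o["eef_pos"])*1000,1),cur,np.round(o["force"],1),o["gripper_width"],np.round(o["joint_positions"])))
    print("row",np.round(d,2),"turn",round(t,3))
E
python3 - <<'E'
from h import *
p=read_camera("top")
for q in [(212,199),(227.7,275.5),(208,199.5)]: print(back(p,[q],0)*1000, back(p,[q],.022)*1000)
go(550,-63,150,102)
E
python3 -m handwheel '[[[-4,0,-2,-0.12],[-8,0,-4,-0.24],[-12,0,-5.5,-0.36],[-16,0,-7,-0.48],[-19.5,0.5,-8.5,-0.6]]]' 255 20
python3 -c "
from h import *
go(550,-63,150,102)"
```

```text
[[588.7015564  181.66092505]] [[584.84347819 176.73224532]]
[[412.40948843 138.13474995]] [[412.05047686 134.06998309]]
[[587.45761265 190.96272778]] [[583.62422438 185.84942473]]
clk 1.45 pos [ 227.8 -473.   214.5] head 25.7 F [0.3 0.7 0. ] w 0.085 j [-73.  15.  -3.  72.   0.  81.]
row [-46.82   6.45 -22.96] turn -1.331
clock: 1.87
eef_pos: [0.3646, -0.3142, 0.2107]
orientation: [-89.9, -0.0, -119.6]
force: [0.6, -1.1, -0.1]
gripper_width: 0.0255
clk 1.87 pos [ 364.6 -314.2  210.7] head 60.4 F [ 0.6 -1.1 -0.1] w 0.026 j [-50.  11.  -9.  70.   0.  69.]
row [-31.     6.06   3.71] turn -0.726
```

```bash
python3 -m handwheel '[[[-4,0.5,0.5,-0.12],[-8,1.5,1,-0.24],[-12,2.5,1.5,-0.36],[-16,3.5,2,-0.48],[-20,4.5,2.5,-0.6]]]'
python3 -c "
from h import *
go(550,-63,60,102)"
```

```text
clock: 2.28
eef_pos: [0.4857, -0.1527, 0.1647]
orientation: [-90.0, -0.0, -85.2]
force: [-0.1, -0.5, 0.8]
gripper_width: -0.0001
clk 2.28 pos [ 485.7 -152.7  164.7] head 94.8 F [-0.1 -0.5  0.8] w -0.000 j [-27.  15. -11.  64.  -0.  59.]
row [-8.4  10.47  7.16] turn -0.125
```

```bash
python3 -m handwheel '[[[-3,0,3,-0.06],[-6,1,6,-0.125],[-8.4,4,7.2,-0.125],[-8.4,7.5,7.2,-0.125],[-8.4,10.5,7.2,-0.125]]]'
python3 - <<'E'
from h import *
go(550,-63,18,102)
p=read_camera("side");print(proj(p,[.55,-.063,.05]))
cv2.imwrite("pics/s1.png",cv2.resize(p["pixels"][100:260,200:420],None,fx=3.5,fy=3.5,interpolation=cv2.INTER_CUBIC))
p=read_camera("wrist");print(p["tool_from_camera"])
cv2.imwrite("pics/w1.png",p["pixels"])
E
```

```text
clock: 2.7
eef_pos: [0.5504, -0.0634, 0.0583]
orientation: [-90.0, -0.0, -78.2]
force: [-0.1, -0.6, -0.8]
gripper_width: -0.0001
clk 2.70 pos [550.4 -63.4  58.3] head 101.8 F [-0.1 -0.6 -0.8] w -0.000 j [-15.  23. -16.  51.   0.  63.]
row [-0.04  4.03 -0.04] turn -0.003
[[312.10520188 203.69561311]]
[[-6.30397348e-04  9.65664941e-01  2.59789963e-01 -6.55332664e-02]
 [ 6.46765102e-04 -2.59789567e-01  9.65665036e-01 -1.59921692e-01]
 [ 9.99999592e-01  7.76775761e-04 -4.60787730e-04 -3.66705826e-04]
 [ 0.00000000e+00  0.00000000e+00  0.00000000e+00  1.00000000e+00]]
```

View pics/s1.png

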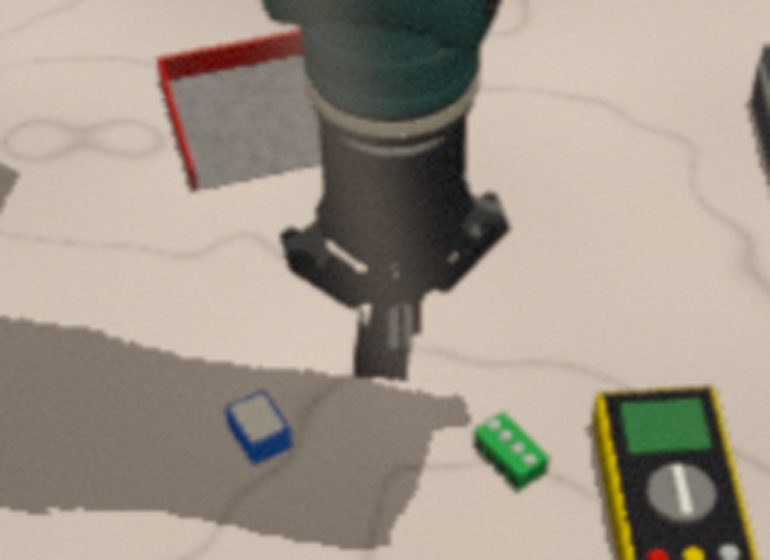

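View pics/w1.png

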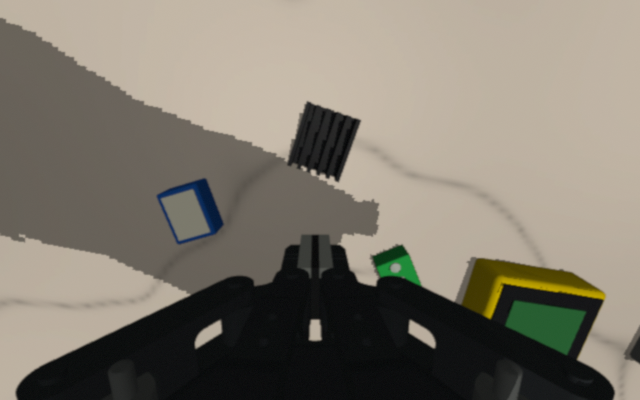

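The side crop shows the closed fingertip with its lower edge at crop (382,378), which is image (309,208). The wrist view shows the heat sink straight ahead at (325,140). I'll check the tip height against the calibration.

```bash
python3 - <<'E'
from h import *
p=read_camera("side")
for z in (.034,.047,.058): print(proj(p,[.5525,-.074,z]))
go(550,-63,21,102)
E
```

```text
[[313.52882415 212.53569409]]
[[313.47179144 208.6826081 ]]
[[313.42257081 205.3573    ]]
clk 2.85 pos [548.8 -64.8  59. ] head 101.6 F [ 0.1 -0.3  0. ] w -0.000 j [-15.  23. -16.  51.  -0.  63.]
row [-0.14  3.8   0.17] turn -0.006
```

```bash
python3 -m handwheel '[[[-0.1,1,0.1,0],[-0.1,2,0.1,0],[-0.1,3,0.1,0],[-0.1,4.1,0.1,0],[-0.1,4.1,0.1,0]]]'
python3 - <<'E'
from h import *
go(550,-63,18,102)
p=read_camera("wrist");cv2.imwrite("pics/w2.png",p["pixels"])
E
```

```text
clock: 3.27
eef_pos: [0.55, -0.0641, 0.0175]
orientation: [-90.1, 0.0, -78.4]
force: [-0.6, -0.3, -0.9]
gripper_width: 0.0001
clk 3.27 pos [550.  -64.1  17.5] head 101.6 F [-0.6 -0.3 -0.9] w 0.000 j [-15.  26. -19.  45.   0.  63.]
row [-0.1  -0.05  0.02] turn -0.007
```

View pics/w2.png

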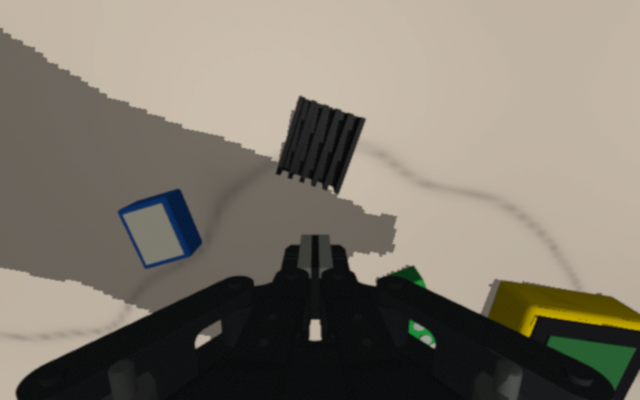

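```bash
python3 -m handwheel '[[[-0.5,0,0,0],[-1,0,0,0],[-1.5,0,0,0],[-2,0,0,0],[-2.6,0,0,0]]]' | grep -v ori
python3 -m handwheel '[[[-0.7,0,0,0],[-1.4,0,0,0],[-2.1,0,0,0],[-2.8,0,0,0],[-3.5,0,0,0]]]'
python3 - <<'E'
from h import *
go(494.7,183,18,103)
p=read_camera("wrist");cv2.imwrite("pics/w3.png",p["pixels"])
E
```

```text
clock: 3.73
eef_pos: [0.5456, -0.038, 0.0193]
force: [-0.4, -0.1, 1.2]
gripper_width: 0.0002
clock: 4.15
eef_pos: [0.5383, -0.0035, 0.019]
orientation: [-90.0, 0.0, -78.4]
force: [-0.3, -0.7, 0.5]
gripper_width: -0.0001
clk 4.15 pos [538.3  -3.5  19. ] head 101.6 F [-0.3 -0.7  0.5] w -0.000 j [ -9.  24. -22.  44.   0.  69.]
row [-19.14   0.1   -0.51] turn -0.024
```

View pics/w3.png

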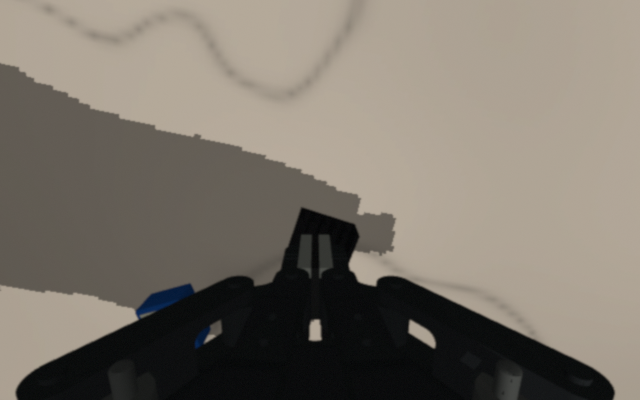

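The wrist view shows the heat sink at rows 207–250, partly behind the fingertip at (315,235). It's closer to the fingers than I expected, so I'll check from the other cameras.

```bash
python3 - <<'E'
from h import *
p=read_camera("side")
c=proj(p,[.538,-.003,.02])[0].astype(int);print(c)
a=p["pixels"][c[1]-70:c[1]+60,c[0]-90:c[0]+90]
cv2.imwrite("pics/s3.png",cv2.resize(a,None,fx=4,fy=4,interpolation=cv2.INTER_CUBIC))
for t in ["heatsink"]:
    print(look_for(t,p)); 
p=read_camera("top");print(look_for("heatsink",p))
cv2.imwrite("pics/t3.png",cv2.resize(p["pixels"][120:310,140:400],None,fx=3,fy=3,interpolation=cv2.INTER_CUBIC))
p=read_camera("wrist");print(look_for("heatsink",p),p["camera_matrix"])
E
```

```text
[306 191]
[{'centre': [0.5447, -0.0192, 0.0043], 'score': 0.69}]
[]
[{'centre': [0.5475, 0.0015, 0.0103], 'score': 0.85}] [[314.35419791   0.         314.75599314]
 [  0.         314.35419791 198.3591972 ]
 [  0.           0.           1.        ]]
```

View pics/s3.png

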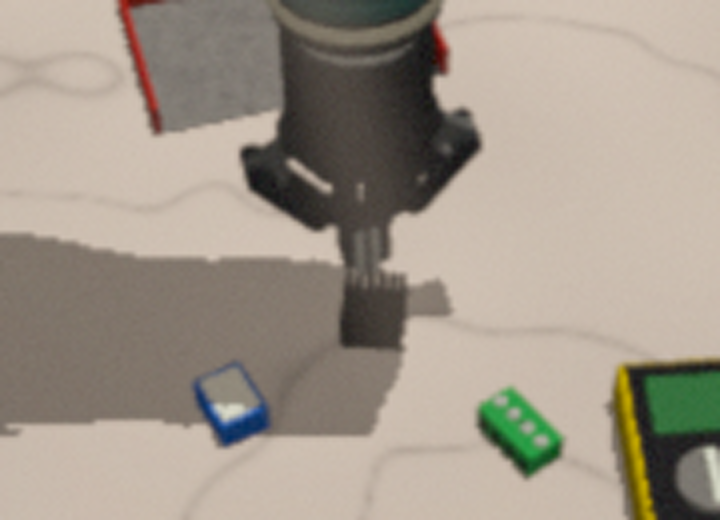

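View pics/t3.png

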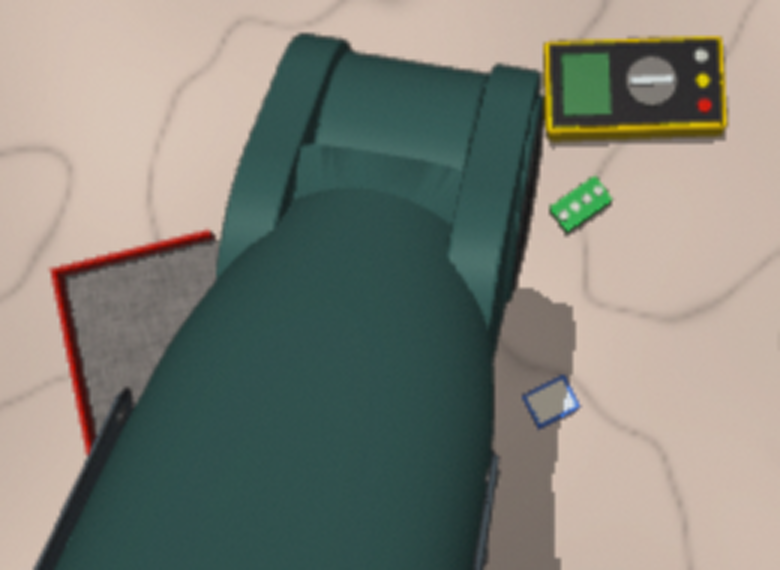

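```bash
python3 - <<'E'
from h import *
p=read_camera("side")
r=trace("heatsink",p)[0]
m0=r["pixels"];ys,xs=np.nonzero(m0);print("now",xs.min(),xs.max(),ys.min(),ys.max())
for y in(-38,-33,-20,-10): print(y,proj(p,[.54,y/1000,0]),proj(p,[.54,y/1000,.02]))
a=p["pixels"][170:220,270:350]; b=cv2.imread("pics/side0.png")[170:220,270:350]
cv2.imwrite("pics/s4.png",cv2.resize(np.vstack([b,a]),None,fx=7,fy=5.5,interpolation=cv2.INTER_CUBIC))
E
```

```text
now 301 317 189 207
-38 [[307.52391979 209.32154695]] [[307.34558625 203.6061069 ]]
-33 [[307.47625897 207.55127246]] [[307.29775568 201.82658443]]
-20 [[307.35375202 203.00097501]] [[307.17483444 197.25333549]]
-10 [[307.26087856 199.55135947]] [[307.08166802 193.78710633]]
```

View pics/s4.png

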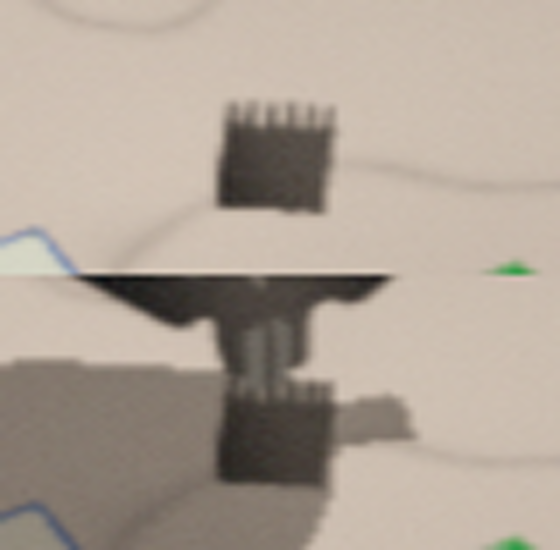

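```bash
python3 - <<'E'
import cv2,numpy as np
a=cv2.imread("pics/w3.png")[180:300,240:400]
a=np.clip(a.astype(float)*2,0,255).astype(np.uint8)
cv2.imwrite("pics/w3z.png",cv2.resize(a,None,fx=5,fy=5,interpolation=cv2.INTER_NEAREST))
E
```

```text
(no output)
```

View pics/w3z.png

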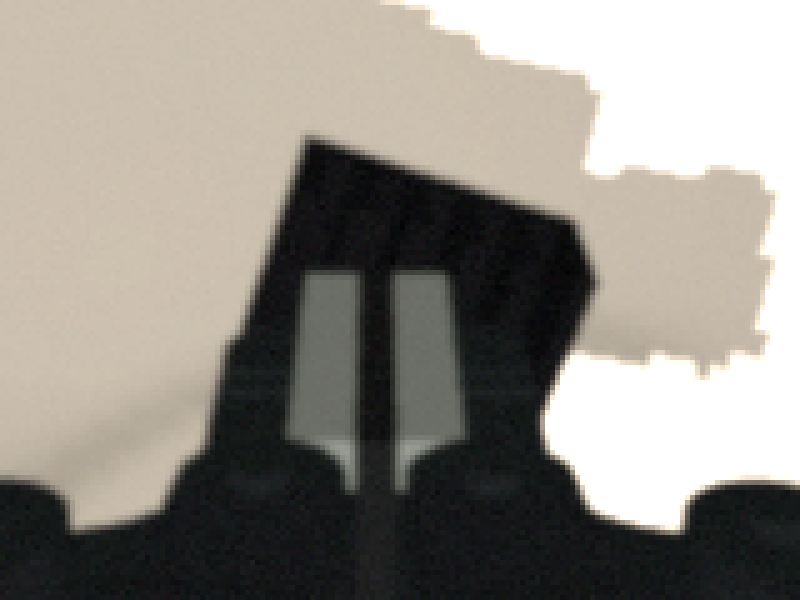

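```bash
python3 - <<'E'
import cv2,numpy as np
from rig import read_camera
s1=cv2.imread("pics/s1.png")
s1=s1[200:460,200:520]
p=read_camera("side")["pixels"][160:220,270:350]
z=lambda a,w,h:cv2.resize(np.clip(a.astype(float)*2.2,0,255).astype(np.uint8),(w,h),interpolation=cv2.INTER_NEAREST)
cv2.imwrite("pics/z1.png",np.vstack([z(s1,400,325),z(p,366,275) if 0 else cv2.copyMakeBorder(z(p,366,274),0,0,0,34,0)]))
E
```

```text
(no output)
```

View pics/z1.png

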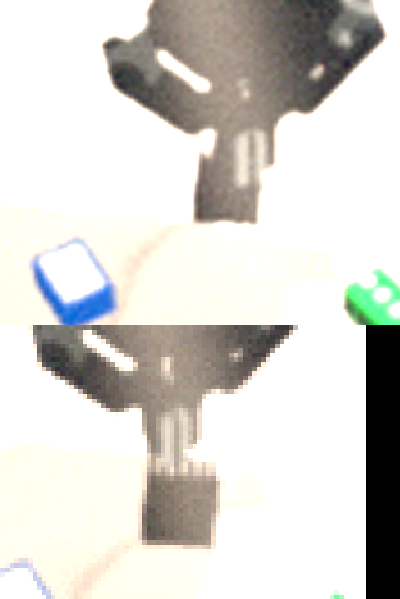

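Correction: the fingers passed above the heat sink without touching it, and it hasn't moved. In the earlier side view, the dark block below the pads was the heat sink behind them. The real tips are about 10–20 mm higher than stated. I'll back off and lower the fingers in small steps, watching the force.

```bash
python3 -m handwheel '[[[1.5,0,0,0],[3,0,0,0],[4.5,0,0,0],[6.2,0,0,0],[6.2,0,0,0]]]'
python3 -m handwheel '[[[0,0.3,0,0],[0,0.6,0,0],[0,0.9,0,0],[0,1.1,0,0],[0,1.1,0,0]]]'
python3 - <<'E'
from h import *
go(550,-66,5,102)
p=read_camera("side");a=p["pixels"]
cv2.imwrite("pics/s5.png",cv2.resize(np.clip(a[150:240,260:360].astype(float)*1.8,0,255).astype(np.uint8),None,fx=6,fy=6,interpolation=cv2.INTER_CUBIC))
E
```

```text
clock: 5.07
eef_pos: [0.5518, -0.0675, 0.019]
orientation: [-90.0, -0.1, -78.5]
force: [-0.3, 0.3, 0.2]
gripper_width: 0.0003
clock: 5.48
eef_pos: [0.5505, -0.0644, 0.0074]
orientation: [-90.0, 0.0, -78.3]
force: [-0.1, 0.1, -0.9]
gripper_width: 0.0001
clk 5.48 pos [550.5 -64.4   7.4] head 101.7 F [-0.1  0.1 -0.9] w 0.000 j [-15.  26. -20.  44.   0.  63.]
row [ 0.15  0.24 -0.09] turn -0.006
```

View pics/s5.png

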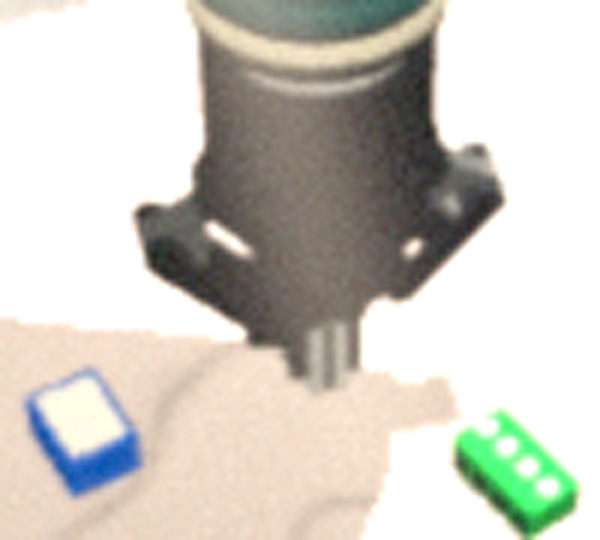

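```bash
python3 -m handwheel '[[[0,0.2,0,0],[0,0.4,0,0],[0,0.6,0,0],[0,0.8,0,0],[0,0.8,0,0]]]'
python3 - <<'E'
from h import *
go(550,-66,5,102)
p=read_camera("side");a=p["pixels"]
cv2.imwrite("pics/s6.png",cv2.resize(np.clip(a[150:240,260:360].astype(float)*1.8,0,255).astype(np.uint8),None,fx=6,fy=6,interpolation=cv2.INTER_CUBIC))
p=read_camera("wrist");a=p["pixels"]
cv2.imwrite("pics/w6.png",a)
E
```

```text
clock: 5.95
eef_pos: [0.5508, -0.065, -0.0004]
orientation: [-90.0, 0.0, -78.4]
force: [0.2, 0.5, 0.2]
gripper_width: 0.0
clk 5.95 pos [ 5.508e+02 -6.500e+01 -4.000e-01] head 101.6 F [0.2 0.5 0.2] w 0.000 j [-15.  27. -21.  43.  -0.  63.]
row [ 0.09 -0.54 -0.1 ] turn -0.006
```

View pics/s6.png

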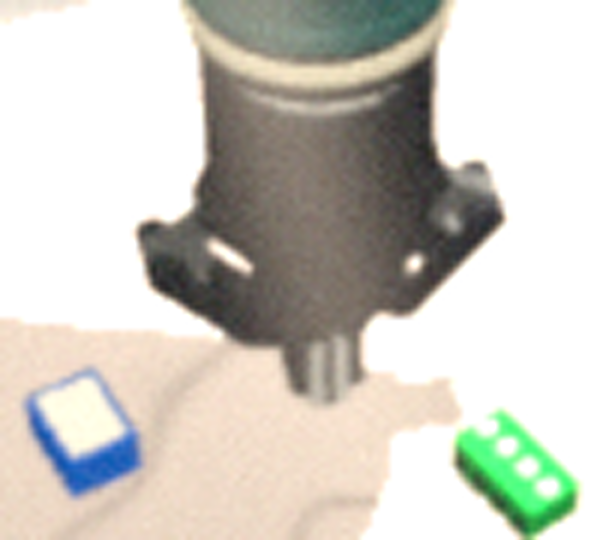

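View pics/w6.png

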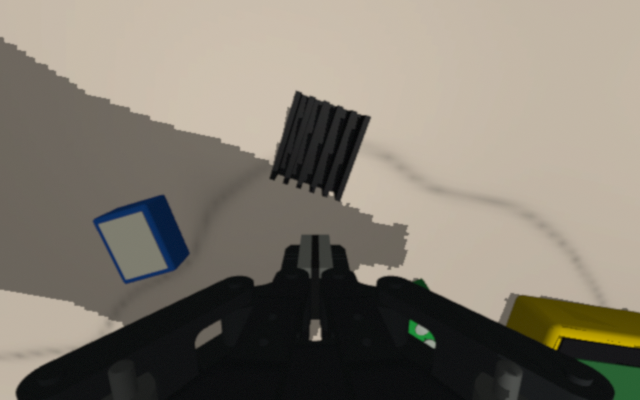

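```bash
python3 -m handwheel '[[[0,0.2,0,0],[0,0.4,0,0],[0,0.6,0,0],[0,0.8,0,0],[0,0.9,0,0]]]'
python3 - <<'E'
from h import *
go(550,-66,-9,102)
p=read_camera("side");a=p["pixels"]
cv2.imwrite("pics/s7.png",cv2.resize(np.clip(a[150:240,260:360].astype(float)*1.8,0,255).astype(np.uint8),None,fx=6,fy=6,interpolation=cv2.INTER_CUBIC))
E
```

```text
clock: 6.47
eef_pos: [0.5509, -0.065, -0.0094]
orientation: [-90.0, 0.0, -78.4]
force: [-0.4, -0.8, 0.4]
gripper_width: 0.0
clk 6.47 pos [550.9 -65.   -9.4] head 101.6 F [-0.4 -0.8  0.4] w 0.000 j [-15.  27. -21.  41.  -0.  63.]
row [ 0.08 -0.04 -0.1 ] turn -0.006
```

View pics/s7.png

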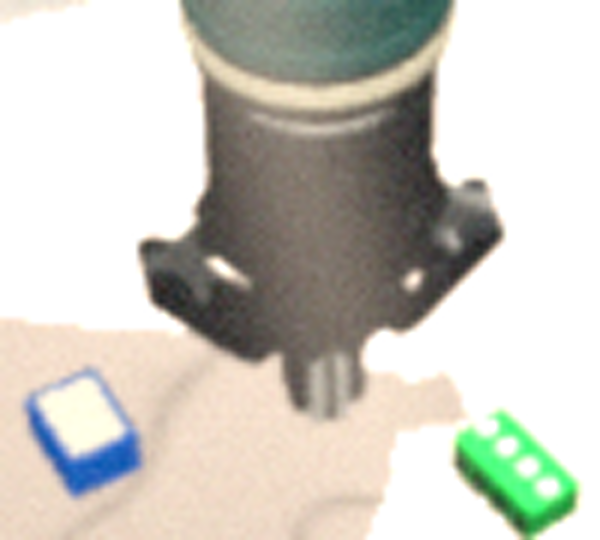

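```bash
python3 -m handwheel '[[[0,0.1,0,0],[0,0.2,0,0],[0,0.3,0,0],[0,0.3,0,0]]]'
python3 -m handwheel '[[[-0.4,0,0,0],[-0.8,0,0,0],[-1.2,0,0,0],[-1.6,0,0,0],[-2,0,0,0]]]'
python3 -m handwheel '[[[-0.5,0,0,0],[-1,0,0,0],[-1.5,0,0,0],[-2,0,0,0]]]'
python3 - <<'E'
from h import *
go(494.7,183,-9,103)
p=read_camera("wrist");a=p["pixels"]
cv2.imwrite("pics/w8.png",a)
E
```

```text
clock: 6.85
eef_pos: [0.5509, -0.065, -0.0121]
orientation: [-90.0, 0.0, -78.4]
force: [-0.0, -0.1, 0.2]
gripper_width: 0.0002
clock: 7.27
eef_pos: [0.5469, -0.0449, -0.0119]
orientation: [-90.0, -0.0, -78.4]
force: [0.7, -0.8, 0.4]
gripper_width: -0.0002
clock: 7.6
eef_pos: [0.5429, -0.0252, -0.012]
orientation: [-90.0, -0.0, -78.4]
force: [0.1, -0.5, -0.1]
gripper_width: 0.0
clk 7.60 pos [542.9 -25.2 -12. ] head 101.6 F [ 0.1 -0.5 -0.1] w 0.000 j [-11.  27. -23.  40.  -0.  67.]
row [-21.37  -0.3   -0.52] turn -0.024
```

View pics/w8.png

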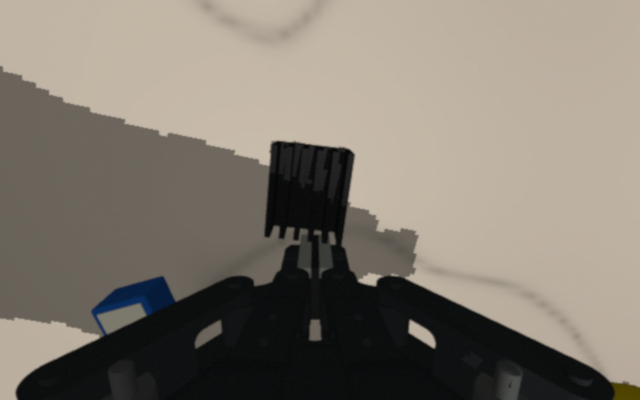

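Contact is good. The heat sink has swung nearly square to the pusher, with its rear edge at (305,235). I'll keep pushing.

```bash
for i in 1 2; do python3 -m handwheel '[[[-0.7,0,0,-0.004],[-1.4,0,-0.05,-0.008],[-2.1,0,-0.05,-0.01],[-2.8,0,-0.1,-0.01],[-3.6,0,-0.1,-0.01]]]' | egrep 'pos|force'; done
python3 - <<'E'
from h import *
go(494.7,183,-12,103)
p=read_camera("wrist");a=p["pixels"]
cv2.imwrite("pics/w9.png",a)
E
```

```text
eef_pos: [0.5344, 0.0099, -0.012]
force: [-0.2, -0.1, -0.4]
eef_pos: [0.5259, 0.0448, -0.012]
force: [0.3, -0.2, 0.0]
clk 8.48 pos [525.9  44.8 -12. ] head 102.8 F [ 0.3 -0.2  0. ] w 0.000 j [ -4.  25. -26.  39.  -0.  73.]
row [-1.417e+01  0.000e+00  1.000e-02] turn -0.004
```

View pics/w9.png

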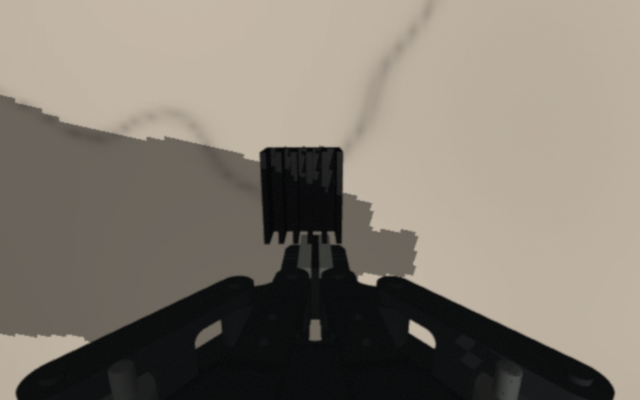

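The heat sink is flush and square at (302,195).

```bash
for i in 1 2 3; do python3 -m handwheel '[[[-0.7,0,0,0],[-1.4,0,0,0],[-2.1,0,0,0],[-2.8,0,0,0],[-3.6,0,0,0]]]' | egrep 'pos|force'; done
python3 -m handwheel '[[[-0.7,0,0,0],[-1.4,0,0,0],[-2.1,0,0,0],[-2.8,0,0,0],[-3.4,0,0,0]]]' | egrep 'pos|force'
python3 - <<'E'
from h import *
go(494.7,183,-12,103)
p=read_camera("wrist");a=p["pixels"]
cv2.imwrite("pics/w10.png",a)
E
```

```text
eef_pos: [0.518, 0.0799, -0.012]
force: [-0.1, -0.1, 0.4]
eef_pos: [0.5101, 0.115, -0.012]
force: [-0.5, -1.0, 0.5]
eef_pos: [0.5021, 0.1502, -0.012]
force: [-0.9, -1.0, 0.6]
eef_pos: [0.4945, 0.1834, -0.012]
force: [0.2, 0.1, 0.3]
clk 10.20 pos [494.5 183.4 -12. ] head 102.8 F [0.2 0.1 0.3] w 0.000 j [ 11.  25. -26.  39.   0.  89.]
row [0.05 0.   0.01] turn -0.004
```

View pics/w10.png

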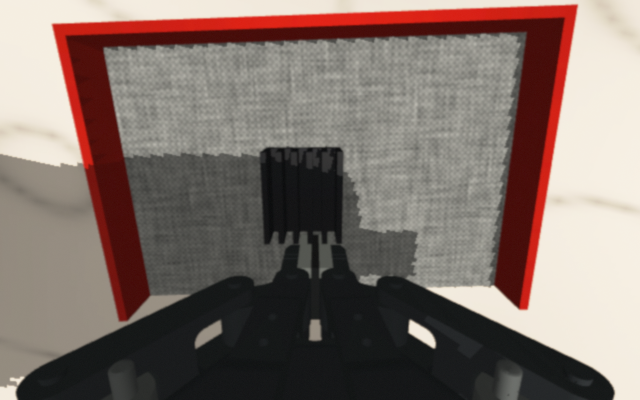

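The heat sink is inside the tray, with its rear edge at (302,240) and the mouth line at about row 290. Next is the relay.

```bash
python3 -m handwheel '[[[2,0,0,0],[5,-0.5,0,0],[9,-3,0,0.03],[13,-6,0,0.06],[17,-6,0,0.09]]]' | egrep 'pos|force'
python3 - <<'E'
from h import *
go(467,-127,50,94)
E
```

```text
eef_pos: [0.5312, 0.0258, 0.0493]
force: [1.5, 0.1, 1.2]
clk 10.67 pos [531.2  25.8  49.3] head 97.6 F [1.5 0.1 1.2] w -0.000 j [ -6.  22. -20.  48.   0.  76.]
row [14.3  -0.09 -8.39] turn 0.063
```

```bash
python3 -m handwheel '[[[3.5,0,-2,0.03],[7,0,-4,0.06],[10.5,0,-6,0.063],[14.3,0,-8.4,0.063],[14.3,0,-8.4,0.063]]]' | egrep 'pos|force'
python3 - <<'E'
from h import *
go(467,-127,-12,94)
p=read_camera("wrist");a=p["pixels"]
cv2.imwrite("pics/w11.png",a)
E
```

```text
eef_pos: [0.4637, -0.131, 0.0465]
force: [-0.4, -0.2, -0.6]
clk 11.08 pos [ 463.7 -131.    46.5] head 93.7 F [-0.4 -0.2 -0.6] w -0.000 j [-25.  18. -27.  45.  -0.  61.]
row [-0.38  5.85  0.36] turn -0.005
```

View pics/w11.png

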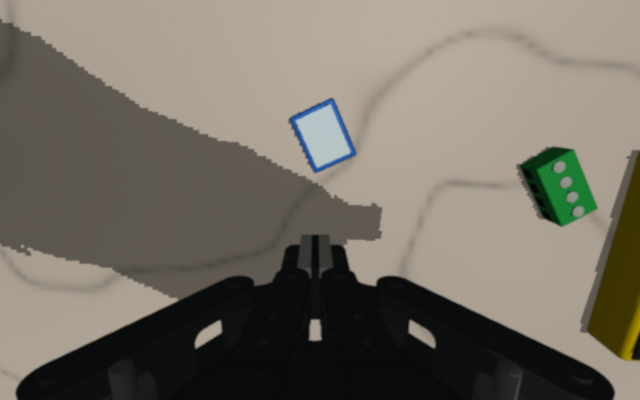

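The relay is straight ahead at (323,137), with clear bench under the tips. I'll go down.

```bash
python3 -m handwheel '[[[-0.1,2,0.2,0],[-0.3,4,0.4,0],[-0.3,5.3,0.5,0],[-0.3,5.9,0.5,0],[-0.3,5.9,0.5,0]]]' | egrep 'pos|force'
python3 -m handwheel '[[[-0.7,0,0,0],[-1.4,0,0,0],[-2.1,0,0,0],[-2.6,0,0,0],[-3,0,0,0]]]' | egrep 'pos|force'
python3 -m handwheel '[[[-0.5,0,0,0],[-1,0,0,0],[-1.5,0,0,0],[-2,0,0,0],[-2.5,0,0,0]]]' | egrep 'pos|force'
python3 - <<'E'
from h import *
go(446,171,-12,97)
p=read_camera("wrist");a=p["pixels"]
cv2.imwrite("pics/w12.png",a)
E
```

```text
eef_pos: [0.4702, -0.1218, -0.0136]
force: [0.2, 0.6, 0.1]
eef_pos: [0.4686, -0.0921, -0.0121]
force: [0.5, -0.5, 0.8]
eef_pos: [0.4667, -0.0676, -0.0126]
force: [0.3, -0.3, -0.3]
clk 12.38 pos [466.7 -67.6 -12.6] head 94.0 F [ 0.3 -0.3 -0.3] w -0.000 j [-18.  21. -34.  35.   0.  68.]
row [-23.94  -0.06  -0.4 ] turn -0.052
```

View pics/w12.png

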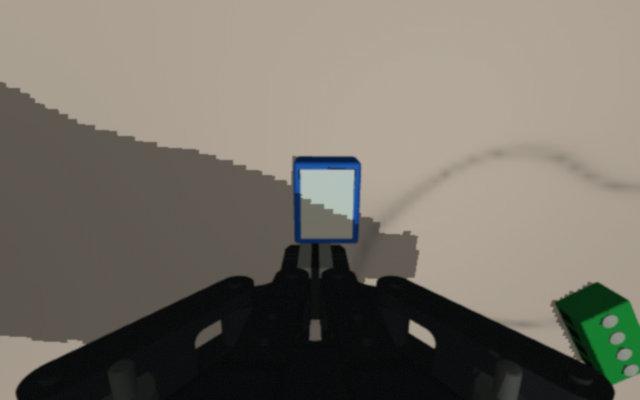

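The relay is flush and square at (327,200).

```bash
for i in 1 2 3 4 5; do python3 -m handwheel '[[[-0.8,0,-0.03,-0.002],[-1.6,0,-0.06,-0.004],[-2.4,0,-0.09,-0.006],[-3.2,0,-0.12,-0.008],[-4,0,-0.15,-0.01]]]' | egrep 'pos|force'; done
python3 - <<'E'
from h import *
go(438,169,-12,97)
p=read_camera("wrist");a=p["pixels"]
cv2.imwrite("pics/w13.png",a)
E
```

```text
eef_pos: [0.4622, -0.0273, -0.0126]
force: [0.5, -0.3, 0.2]
eef_pos: [0.4576, 0.0123, -0.0126]
force: [0.5, -0.3, -0.8]
eef_pos: [0.4525, 0.052, -0.0126]
force: [0.1, -0.2, -0.3]
eef_pos: [0.447, 0.0917, -0.0126]
force: [-0.2, -0.7, -0.4]
eef_pos: [0.4412, 0.1313, -0.0126]
force: [0.2, -0.5, 0.1]
clk 14.52 pos [441.2 131.3 -12.6] head 96.9 F [ 0.2 -0.5  0.1] w -0.000 j [  6.  20. -35.  35.   0.  90.]
row [-3.78 -0.06  0.14] turn -0.002
```

View pics/w13.png

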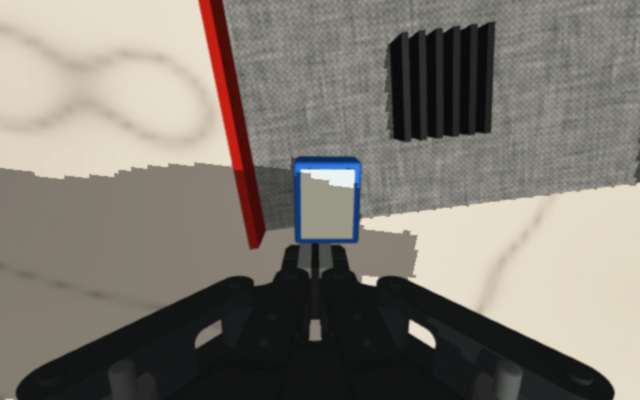

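The relay is entering the mouth, and the left wall at (245,240) is clear by about 20 mm.

```bash
python3 -m handwheel '[[[-0.8,0,0,0],[-1.6,0,0,0],[-2.4,0,0,0],[-3.2,0,0,0],[-3.8,0,0,0]]]' | egrep 'pos|force'
python3 -m handwheel '[[[-0.4,0,0,0],[-0.8,0,0,0],[-0.8,0,0,0]]]' | egrep 'pos|force'
python3 - <<'E'
from h import *
p=read_camera("wrist");a=p["pixels"]
cv2.imwrite("pics/w14.png",a)
E
```

```text
eef_pos: [0.4366, 0.1691, -0.0126]
force: [-0.3, -0.9, 0.6]
eef_pos: [0.4357, 0.1767, -0.0126]
force: [0.5, 0.6, -0.0]
```

View pics/w14.png

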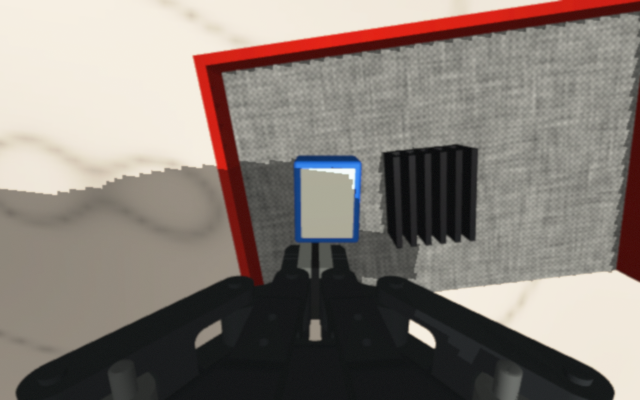

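The relay lies inside the tray at (327,200), clear of the heat sink and the left wall. Next is the terminal.

```bash
python3 -m handwheel '[[[2,0,0,0],[4.5,-1,0,0],[8,-4,1,-0.05],[11.5,-7,3,-0.1],[15,-7.5,5,-0.15]]]' | egrep 'pos|force'
python3 - <<'E'
from h import *
go(631,-146,62,112)
E
```

```text
eef_pos: [0.4973, 0.041, 0.0624]
force: [2.0, 1.0, 0.3]
clk 15.70 pos [497.3  41.   62.4] head 105.6 F [2.  1.  0.3] w 0.000 j [ -5.  18. -24.  48.   0.  70.]
row [21.61  0.06  7.84] turn -0.111
```

```bash
python3 -m handwheel '[[[3.5,0,1.5,-0.03],[7,0,3,-0.06],[10.5,0,4.5,-0.09],[14,0,5.5,-0.11],[17.5,0,6.5,-0.11]]]' | egrep 'pos|force'
python3 -m handwheel '[[[2,0,0.5,0],[4,0,1,0],[4.1,0,1.3,0],[4.1,0,1.3,0]]]' | egrep 'pos|force'
python3 - <<'E'
from h import *
go(631,-146,-12,112)
p=read_camera("wrist");cv2.imwrite("pics/w15.png",p["pixels"])
p=read_camera("side");cv2.imwrite("pics/s15.png",cv2.resize(p["pixels"][80:320,220:480],None,fx=3,fy=2.5))
E
```

```text
eef_pos: [0.6067, -0.1113, 0.0593]
force: [0.4, 0.9, 0.1]
eef_pos: [0.6337, -0.1433, 0.059]
force: [0.5, 0.9, -0.1]
clk 16.45 pos [ 633.7 -143.3   59. ] head 111.7 F [ 0.5  0.9 -0.1] w 0.000 j [-20.  32.  -1.  58.   0.  48.]
row [ 0.15  7.1  -0.35] turn -0.005
```

View pics/w15.png

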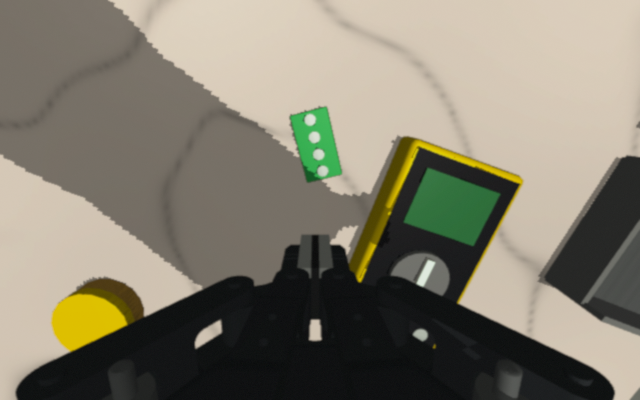

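View pics/s15.png

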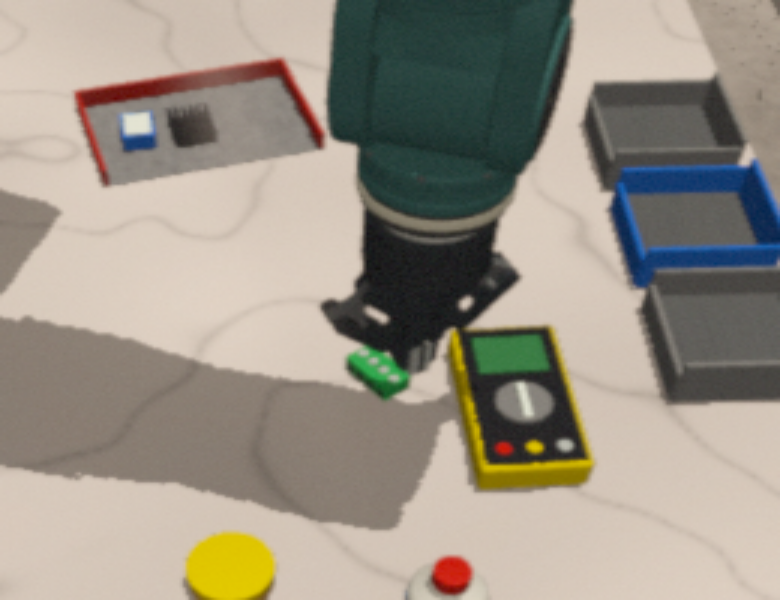

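The wrist view shows the terminal ahead at (316,145) and the meter's side at about (360,270), to the right of the fingers. I estimate an 18 mm gap for the fingers, and the knuckles sit above the meter's top. I'll shift slightly left and lower in two stages.

```bash
python3 -m handwheel '[[[0.1,0,-0.4,0],[0.2,1,-0.5,0],[0.2,2,-0.5,0],[0.2,3,-0.5,0],[0.2,3.8,-0.5,0]]]' | egrep 'pos|force'
python3 - <<'E'
from h import *
go(631,-146,-12,112)
p=read_camera("wrist");cv2.imwrite("pics/w16.png",p["pixels"])
p=read_camera("side");cv2.imwrite("pics/s16.png",cv2.resize(p["pixels"][170:270,320:440],None,fx=6,fy=6,interpolation=cv2.INTER_CUBIC))
E
```

```text
eef_pos: [0.6288, -0.1457, 0.0199]
force: [0.1, 0.3, -0.4]
clk 16.97 pos [ 628.8 -145.7   19.9] head 111.8 F [ 0.1  0.3 -0.4] w 0.000 j [-20.  33.  -5.  52.   0.  48.]
row [0.12 3.18 0.2 ] turn -0.004
```

View pics/s16.png

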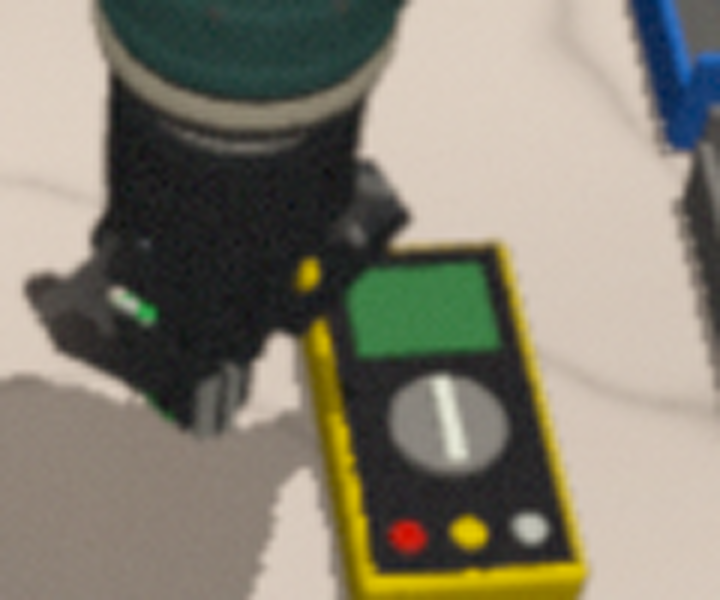

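View pics/w16.png

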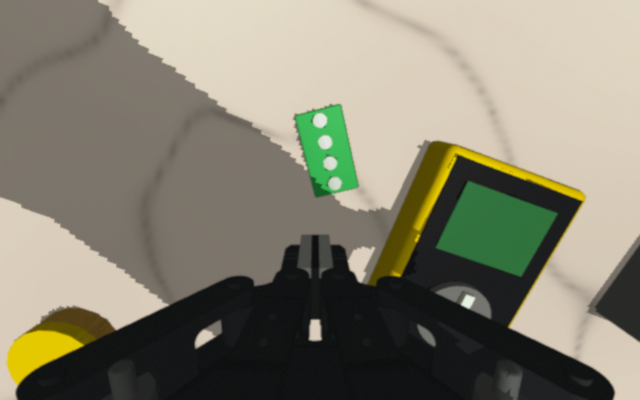

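```bash
python3 -m handwheel '[[[0,0.8,0,0],[0,1.5,0,0],[0,2.1,0,0],[0,2.6,0,0],[0,3,0,0]]]' | egrep 'pos|force'
python3 -m handwheel '[[[-0.3,0,0.1,0],[-0.6,0,0.2,0],[-0.9,0,0.3,0],[-1.2,0,0.3,0],[-1.2,0,0.3,0]]]' | egrep 'pos|force'
python3 - <<'E'
from h import *
go(631,-146,-12,112)
p=read_camera("wrist");cv2.imwrite("pics/w17.png",p["pixels"])
p=read_camera("side");cv2.imwrite("pics/s17.png",cv2.resize(p["pixels"][170:270,320:440],None,fx=6,fy=6,interpolation=cv2.INTER_CUBIC))
E
```

```text
eef_pos: [0.6293, -0.146, -0.0092]
force: [0.8, -0.5, 0.5]
eef_pos: [0.6277, -0.1331, -0.0082]
force: [0.0, 0.3, 0.3]
clk 17.90 pos [ 627.7 -133.1   -8.2] head 111.8 F [0.  0.3 0.3] w 0.000 j [-19.  34.  -7.  48.   0.  49.]
row [ 1.32  0.38 -0.17] turn -0.003
```

View pics/s17.png

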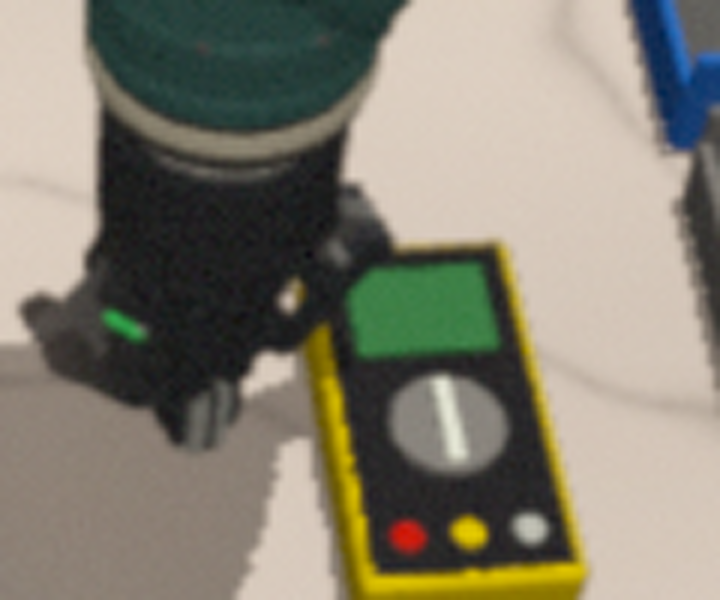

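View pics/w17.png

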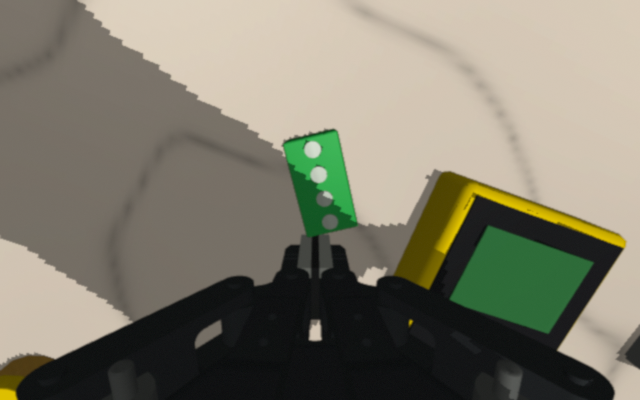

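Nothing touched the meter, and the terminal's rear-left corner (308,237) is at the fingertips. I'll start the push.

```bash
python3 -m handwheel '[[[-0.5,0.1,0.1,0],[-1,0.2,0.2,0],[-1.5,0.3,0.3,0],[-2,0.3,0.3,0],[-2.5,0.3,0.3,0]]]' | egrep 'pos|force'
python3 - <<'E'
from h import *
go(551,195,-12,104)
p=read_camera("wrist");cv2.imwrite("pics/w18.png",p["pixels"])
E
```

```text
eef_pos: [0.621, -0.1088, -0.0117]
force: [0.2, -0.2, 0.3]
clk 18.42 pos [ 621.  -108.8  -11.7] head 111.8 F [ 0.2 -0.2  0.3] w 0.000 j [-17.  33. -10.  47.   0.  51.]
row [-30.81   0.04   4.78] turn 0.136
```

View pics/w18.png

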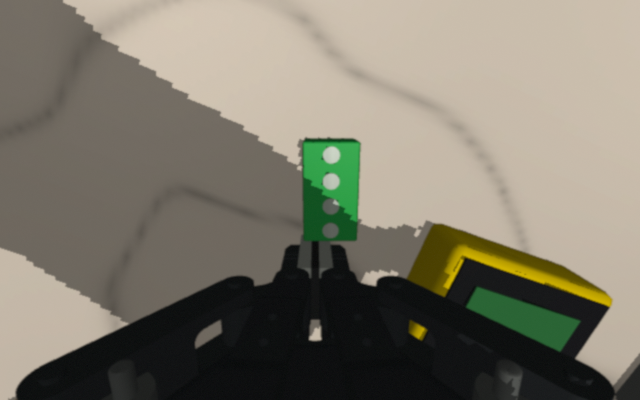

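The terminal is flush and square at (331,190). I'll push it along a gentle curve to the right.

```bash
for i in 1 2 3; do python3 -m handwheel '[[[-0.7,0,0.01,0.008],[-1.4,0,0.02,0.016],[-2.1,0,0.04,0.024],[-2.8,0,0.06,0.032],[-3.5,0,0.08,0.04]]]' | egrep 'pos|force'; done
python3 - <<'E'
from h import *
go(543,195,-12,100)
p=read_camera("wrist");cv2.imwrite("pics/w19.png",p["pixels"])
E
```

```text
eef_pos: [0.6088, -0.0759, -0.0115]
force: [0.8, -0.2, 0.7]
eef_pos: [0.598, -0.0428, -0.0115]
force: [-0.2, 0.1, 0.1]
eef_pos: [0.5884, -0.0091, -0.0115]
force: [-0.5, -0.4, 0.4]
clk 19.72 pos [588.4  -9.1 -11.5] head 104.9 F [-0.5 -0.4  0.4] w 0.000 j [ -9.  30. -16.  44.  -0.  66.]
row [-20.89   0.05   0.84] turn 0.085
```

View pics/w19.png

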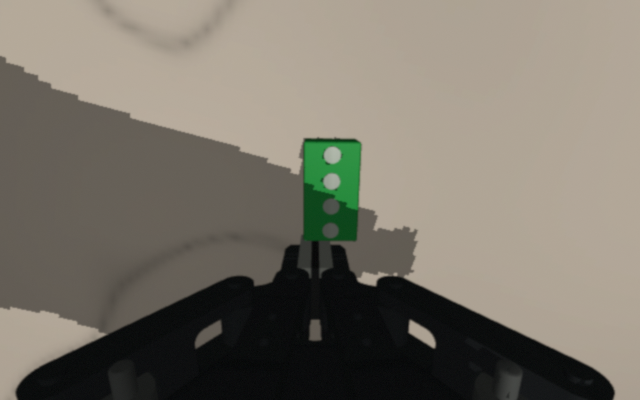

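Still flush. I'm continuing towards the mouth.

```bash
for i in 1 2; do python3 -m handwheel '[[[-0.8,0,0.02,0.006],[-1.6,0,0.04,0.012],[-2.4,0,0.07,0.018],[-3.2,0,0.1,0.024],[-4,0,0.12,0.03]]]' | egrep 'pos|force'; done
for i in 1 2; do python3 -m handwheel '[[[-0.8,0,0,0],[-1.6,0,0,0],[-2.4,0,0,0],[-3.2,0,0,0],[-4,0,0,0]]]' | egrep 'pos|force'; done
python3 - <<'E'
from h import *
go(543,195,-12,100)
p=read_camera("wrist");cv2.imwrite("pics/w20.png",p["pixels"])
E
```

```text
eef_pos: [0.5792, 0.0301, -0.0115]
force: [0.4, -0.1, -0.5]
eef_pos: [0.5713, 0.0692, -0.0115]
force: [-0.1, -0.1, -0.3]
eef_pos: [0.5634, 0.1084, -0.0115]
force: [1.3, 0.0, 0.8]
eef_pos: [0.5554, 0.1476, -0.0115]
force: [-0.5, -0.4, 0.0]
clk 21.43 pos [555.4 147.6 -11.5] head 101.5 F [-0.5 -0.4  0. ] w -0.000 j [  7.  29. -19.  43.  -0.  85.]
row [-4.89  0.05 -0.28] turn 0.026
```

View pics/w20.png

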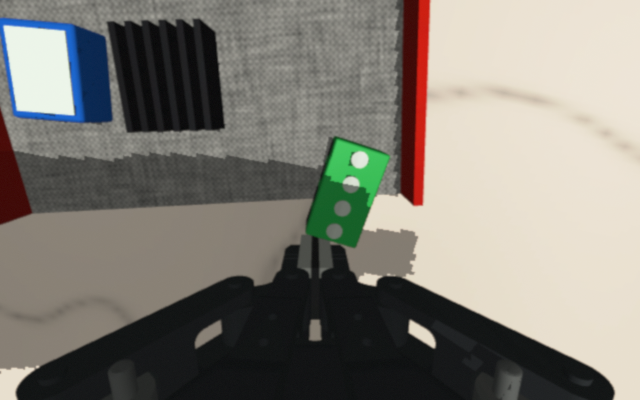

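The terminal has started to yaw clockwise: its rear edge now runs from (307,235) to (357,247), because I was pushing left of its centre. I'll back off, shift right and push from there. The right wall is at column 405.

```bash
python3 -m handwheel '[[[0.7,0,0,0],[1.2,0,0.3,-0.02],[1.2,0,1,-0.045],[1.2,0,1.8,-0.045],[1.2,0,1.8,-0.045]]]' | egrep 'pos|force'
python3 - <<'E'
from h import *
go(543,195,-12,100)
p=read_camera("wrist");cv2.imwrite("pics/w21.png",p["pixels"])
E
```

```text
eef_pos: [0.5776, 0.1386, -0.0114]
force: [0.2, -0.6, 0.3]
clk 21.90 pos [577.6 138.6 -11.4] head 104.0 F [ 0.2 -0.6  0.3] w 0.000 j [  6.  30. -16.  44.   0.  82.]
row [-6.31  0.05 -1.99] turn 0.07
```

View pics/w21.png

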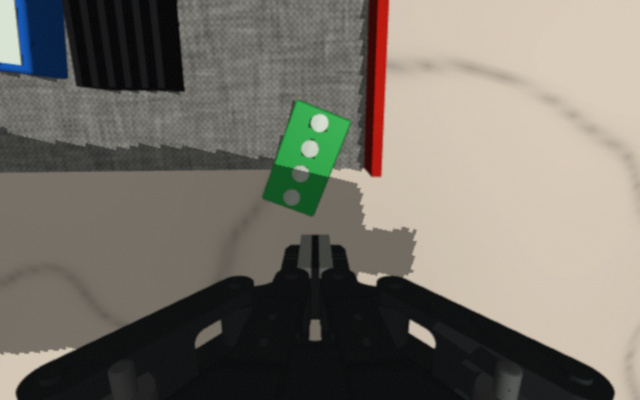

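```bash
python3 -m handwheel '[[[-0.2,0,0.2,0.06],[-0.6,0,0.3,0.12],[-1.1,0,0.3,0.12],[-1.6,0,0.3,0.12],[-2.1,0,0.3,0.12]]]' | egrep 'pos|force'
python3 - <<'E'
from h import *
go(543,195,-12,104)
p=read_camera("wrist");cv2.imwrite("pics/w22.png",p["pixels"])
E
```

```text
eef_pos: [0.5731, 0.1602, -0.0115]
force: [-0.5, -0.3, -0.7]
clk 22.37 pos [573.1 160.2 -11.5] head 97.3 F [-0.5 -0.3 -0.7] w 0.000 j [  8.  31. -15.  44.  -0.  91.]
row [-3.83  0.05 -2.55] turn -0.117
```

View pics/w22.png

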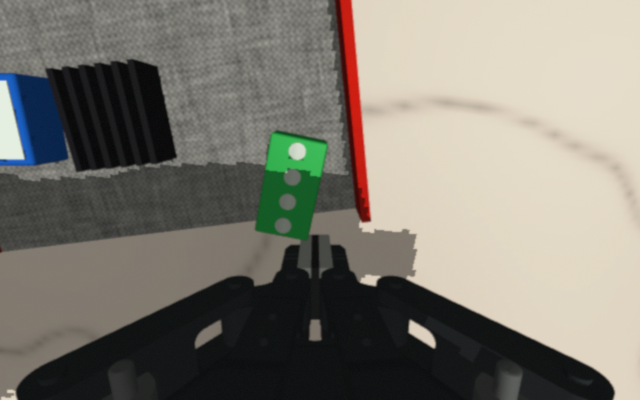

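The right rear corner is engaged and the wall post (362,218) is 7 mm from the finger. I'll shift slightly left and push parallel to the wall.

```bash
python3 -m handwheel '[[[0.3,0,-0.3,0],[0,0,-0.6,0],[-0.5,0,-0.7,-0.01],[-1,0,-0.75,-0.02],[-1.5,0,-0.8,-0.03]]]' | egrep 'pos|force'
python3 - <<'E'
from h import *
go(555,195,-12,104)
p=read_camera("wrist");cv2.imwrite("pics/w23.png",p["pixels"])
E
```

```text
eef_pos: [0.5635, 0.1741, -0.0114]
force: [1.2, 0.2, -0.3]
clk 22.83 pos [563.5 174.1 -11.4] head 98.9 F [ 1.2  0.2 -0.3] w -0.000 j [  9.  30. -16.  44.   0.  90.]
row [-2.2   0.06 -0.52] turn -0.088
```

View pics/w23.png

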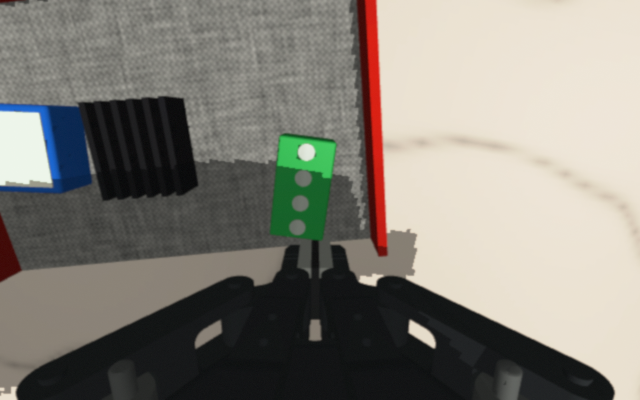

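```bash
python3 -m handwheel '[[[-0.6,0,-0.05,-0.01],[-1.2,0,-0.1,-0.02],[-1.8,0,-0.16,-0.03],[-2.4,0,-0.22,-0.03],[-3,0,-0.28,-0.03]]]' | egrep 'pos|force'
python3 - <<'E'
from h import *
o=env.get_obs();d=np.array(o["eef_pos"][:2])*1000-[500.5,160];print(d@[-.242,.97],d@[-.97,-.242])
p=read_camera("wrist");cv2.imwrite("pics/w24.png",p["pixels"])
E
```

```text
eef_pos: [0.5561, 0.2035, -0.0115]
force: [0.8, -0.2, 0.1]
28.767855222096955 -64.42388932303793
```

View pics/w24.png

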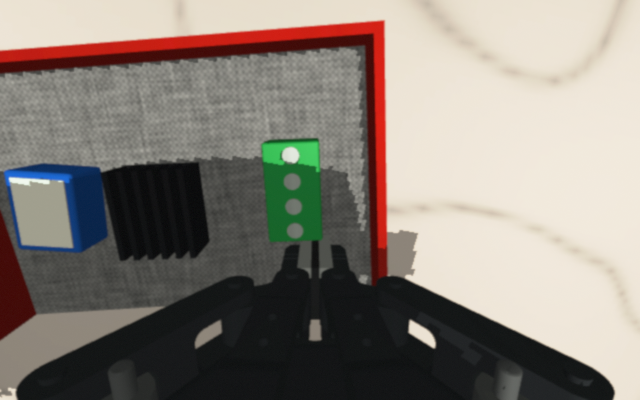

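The terminal is in, at (293,190), clear of the wall and the heat sink. I'll back out, lift and check from above.

```bash
python3 -m handwheel '[[[1.5,0,0.05,0],[3.5,-0.5,0.1,0],[6,-3,0.1,0],[9,-6,0,0],[12,-9,0,0]]]' | egrep 'pos|force'
python3 -m handwheel '[[[4,-4,0,0],[8,-7,0,0],[12,-10,0,0],[16,-12,0,0],[20,-12,0,0]]]' | egrep 'pos|force'
python3 -m handwheel '[[[4,0,0,0],[8,0,0,0],[12,0,0,0],[12,0,0,0],[12,0,0,0]]]' | egrep 'pos|force|clock'
python3 - <<'E'
from h import *
for n in ["top","side"]:
    p=read_camera(n);a=p["pixels"]
    if n=="top":
        cv2.imwrite("pics/tf.png",a)
        T=[]
    for t in ["tray","heatsink","relay","terminal","tin","bottle","meter"]:
        r=look_for(t,p);print(n,t,[(np.round(x["centre"],3).tolist(),round(x["score"],2)) for x in r[:1]])
        if t in("heatsink","relay","terminal"):
            q=rect(p,t)
            if q:
                c=q[4]-[500.5,160];print("   tray xy",np.round(np.c_[c@[-.242,.97],c@[-.97,-.242]]).tolist(),q[2])
    cv2.imwrite(f"pics/{n}f.png",cv2.resize(a[150:330,120:320] if n=="top" else a[80:180,220:360],None,fx=3.5 if n=="top" else 5,fy=3.3 if n=="top" else 5,interpolation=cv2.INTER_CUBIC))
cv2.imwrite("pics/sidef2.png",a)
E
```

```text
eef_pos: [0.5775, 0.0852, 0.0782]
force: [1.1, -0.3, -0.3]
eef_pos: [0.6103, -0.0834, 0.1932]
force: [1.4, -0.1, 0.0]
clock: 24.6
eef_pos: [0.6316, -0.202, 0.1893]
force: [-0.5, 1.0, 0.3]
top tray [([0.508, 0.216, 0.004], 0.7)]
top heatsink [([0.483, 0.212, 0.012], 0.64)]
   tray xy [[75.0, 25.0], [34.0, 24.0], [33.0, -11.0], [76.0, -11.0]] [36. 42.]
top relay [([0.441, 0.203, 0.02], 0.53)]
   tray xy [[82.0, 58.0], [44.0, 68.0], [38.0, 44.0], [76.0, 35.0]] [25. 39.]
top terminal [([0.54, 0.234, 0.014], 0.61)]
   tray xy [[86.0, -42.0], [40.0, -40.0], [39.0, -67.0], [85.0, -68.0]] [27. 46.]
top tin []
top bottle []
top meter [([0.713, -0.095, 0.038], 0.97)]
side tray [([0.489, 0.228, 0.002], 0.76)]
side heatsink [([0.485, 0.206, 0.008], 0.47)]
side relay [([0.441, 0.193, 0.024], 0.46)]
   tray xy [[-504.0, 14.0], [-532.0, -26.0], [-471.0, -68.0], [-444.0, -27.0]] [73. 50.]
side terminal [([0.54, 0.229, 0.014], 0.6)]
   tray xy [[-451.0, 129.0], [-466.0, 74.0], [-404.0, 58.0], [-390.0, 111.0]] [64. 56.]
side tin [([0.519, -0.286, 0.022], 0.93)]
side bottle [([0.642, -0.329, 0.059], 0.6)]
side meter [([0.708, -0.159, 0.034], 0.86)]
```

View pics/topf.png

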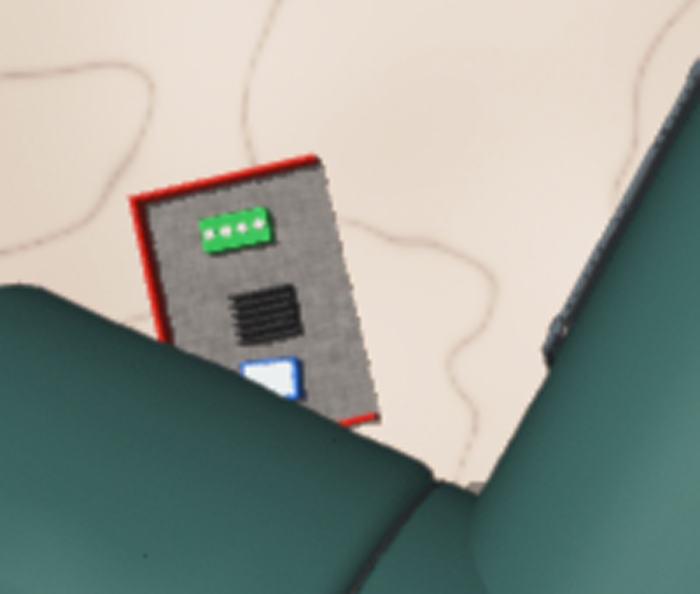

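View pics/sidef2.png

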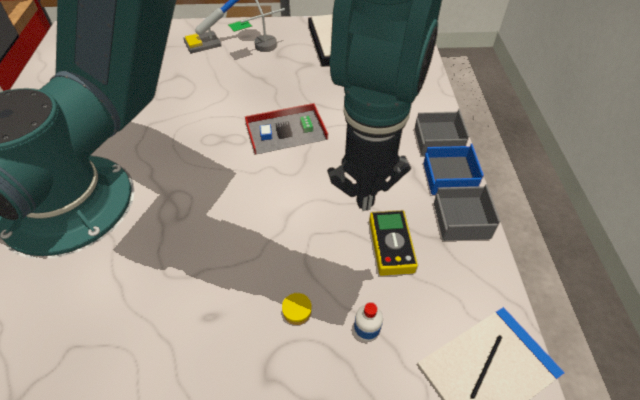

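Measured from the top view, all three parts are at least 30 mm inside the mouth and more than 20 mm from the walls. In the side view the tin, bottle and meter are at the same pixels as at the start. I'm handing in.

```bash
python3 - <<'E'
import cv2,numpy as np
a=cv2.imread("pics/side0.png").astype(int);b=cv2.imread("pics/sidef2.png").astype(int)
for n,(x0,x1,y0,y1) in dict(meter=(385,420,225,280),tin=(278,316,290,326),bottle=(352,386,300,342)).items(): print(n,abs(a-b)[y0:y1,x0:x1].mean())
from rig import workorder; print(workorder.close_job())
E
```

```text
meter 11.045887445887447
tin 28.853313840155945
bottle 14.106676003734828
the job is handed in; nothing more can be done
None
```

The heat sink, the relay and the terminal block are all in the red tray, pushed in that order with the closed fingertips at about 0.1 m/s or less. I handed the job in at about 25 s on the robot's clock.

**In the tray:** The last top view put all three upright, at least 30 mm inside the mouth and more than 20 mm from the walls. The relay was partly hidden by the arm in that picture. An earlier wrist picture showed it wholly inside.

**Tin, bottle and meter:** In the last side view they stood where they started, as far as I could see, within about 4 mm by the networks. Three checks were weaker or disagreed:
- **Pixel difference:** comparing the side pictures before and after gave clear differences in these regions. I put that down to the arm's shadow, but I didn't confirm it before handing in.
- **Last top view:** the tin and bottle were not found there, because the arm was in the way.
- **Meter:** the top view gave it about 48 mm off its first reading, with the arm nearby. The side view agreed with its first reading.

**Problems on the way:**
- **First pass:** the fingertips went over the heat sink without touching it, because they were higher than the stated tip offset. I lowered the tool in steps until they reached the part.
- **Terminal:** it turned slightly near the mouth, so I backed off, shifted right and pushed again until it was straight.

Force readings at the ends of the moves stayed within about 2 N.

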